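# Dispense one specimen cassette

## Robot

A 6-joint arm with a two-finger parallel gripper is mounted at the origin on the work surface. World frame = base frame: x ahead of the robot, y to its left, z up, the work surface at z = 0. Lengths are in mm, angles in rad, forces in N, time in s.
With the tool pointing down it reaches from about 275 to 825 mm from the base axis. Payload 4.9 kg.
Tool frame: the origin (TCP) lies at the very end of the fingers, on their centre line; the grasp point (between the pads) lies 19 mm behind it; z points along the fingers, y is the direction in which the jaws open and shut (so a half turn about z gives the same grasp; the last joint's range is limited). The gripper opens to 85 mm and grips with 20 to 120 N. Pads are 22 mm wide; open, the fingers measure 114 mm over their backs; the gripper's body (76 mm by 85 mm) begins 54 mm behind the grasp point. The pads swing forward as they close: fully open they stand 13 mm farther back than shut.
Start: joints at [1.142, 0.326, -0.193, 1.052, 0, 1.437], TCP at [159.796, 526.293, 231.281] pointing down, gripper open.
Joint ranges: [-2.65, 2.65], [-0.97, 1.79], [-1.3, 1.35], [-1.93, 2.1], [-1.47, 1.37], [-3.14, 3.14]. Speed limits (rad/s): [2.57, 2.57, 3.14, 3.14, 3.14, 3.14].

## Interface

Orientations are given as a unit quaternion [x, y, z, w].
In Python, from workcell import robot gives the robot as it stands.
- The arm moves only by the shell command python3 -m crank 'ROWS' [OPENING] [FORCE]. ROWS is JSON, a list of rows, each a list of 2 entries, a list of its own where there are three numbers: the shift along the world's x, y, z in mm, then the turn about the world's z in degrees. In form: [[[tx, ty, tz], roll], ...]. A call has 1 to 5 rows; each row shifts and turns the pose as measured when the row begins; what a row does not reach is not made up. A row lasts 1/8 s, in which the tool goes at most 62.5 mm and 10.7 degrees, less where a joint would pass 70% of its speed; a pose out of reach is approached as far as the arm can. A call is refused whole if a number of a shift passes 62.5 or a number of a turn 10.7, either way. A call with a gripper value outside its range is refused whole. OPENING is the opening, from 0 (shut) to 1 (fully open), set as the call begins (- or left out, the last holds). The fingers move at their own pace and stop on an object; FORCE is the grip in N (left out, the last holds). Time passes only in rows, so rows that do not move let the fingers close. It gives the time, the measured TCP pose, the force and the opening at its end, in the units of the state.
- robot.state(): the state, without advancing time (a new reading comes with each control period).
- robot.camera(name): name is "side" or "top" or "wrist"; returns a dict with "color" (384x512x3 uint8, blue, green, red), "mtx" (3x3 intrinsics, pixels), "D" ([k1, k2, p1, p2, k3] as OpenCV has them; the pictures are not rectified), "pose" (4x4, takes a point from camera to world coordinates). Camera axes: x right, y up, looking along -z (the intrinsics and any distortion apply to the point x, -y, -z); pixel columns grow to the right and rows downward; lengths in mm; the calibration is good to about 2 mm. A picture is of the moment at which its call begins. There is no depth.
- robot.job_done(): hands the job in, once; it reports no verdict.
The state is a dict: "clock": time; "joint_pos": joint angles; "qvel": joint speeds; "joint_efforts": joint torques, N m; "ee_pos": TCP position; "tool_rot": TCP orientation; "force": force on the tool from outside, world axes, zero at the start; "wrist_torque": the same for the moment, N m; "opening": finger opening in mm.
Only numpy, scipy, OpenCV 4.12 (cv2) and the standard library are available. Lean on these libraries where they do the work, as an engineer would, in place of code of your own. Each camera call takes 0.05 s, during which the arm holds its last target.

## Task

Dispense one specimen cassette: turn the cassette dispenser's large flywheel by its upright grip exactly one full revolution, clockwise seen from above, so that the pusher slides the lowest cassette out onto the outfeed shelf and comes fully home again. Stop at the starting mark, let go and leave the cassette lying on the shelf. Do not run into a second stroke, and do not turn the smaller wheel of the label winder standing beside it.

Things in the scene. Friction and masses are not known exactly. Their poses are not given: they have to be found in the camera images.
- dispenser: Cassette dispenser fixed to the bench, left or right of the robot's centre line: grey base 350 x 150 mm, steel flywheel of 160 mm diameter on an upright axis (rim 72 to 84 mm high), aluminium magazine 85 mm high with three white cassettes, then an open outfeed shelf. Origin: on the wheel's axis at bench height; z up, +x from the wheel to the magazine (130 mm out) and shelf (150 to 245 mm).
- flywheel_grip_center (a point): Centre, at 114 mm height, of the flywheel's grip: an upright black cylinder, 24 mm in diameter, 84 to 144 mm high, that spins freely on its pin, 60 mm from the wheel's axis. At the start it is on the dispenser's -x side, at (-60, 0) mm in its frame, by a small fixed pointer. Only the grip stands above 86 mm on the machine.
- flywheel (a joint): Turning angle of the flywheel, rad: 0 at the start (home), growing clockwise seen from above, 6.283 after one turn; no end stops. At angle q the grip is at (-60 cos q, 60 sin q) mm in the dispenser's frame. 2 to 3 N at the grip turns it; friction holds it where it is left at rest. A crank drives the pusher 68 mm out in half a turn and home by a full turn.
- winder_wheel (a joint): Turning angle (rad, 0 at the start) of the label winder's wheel, to be left alone: a smaller steel wheel, 110 mm in diameter, with an upright black grip 20 mm thick and 45 mm tall (top 121 mm high), on a white box 60 mm high with a paper roll behind it. It stands on the other side of the robot's centre line from the dispenser.
- cassette_1_center (a point): Centre of the lowest cassette, a white plastic block 30 x 40 x 9 mm: at the start in the magazine, 130 mm along +x from the dispenser's origin and 44.5 mm above the bench. After the stroke it lies flat on the outfeed shelf, about 195 mm along +x, still 44.5 mm high.

How it is judged:
By the outcome, as a careful person would: the job done as asked, in the order asked, and still so for the second after the job is handed in, with the robot touching nothing.
It also fails if it takes over 51 s, if anything falls off the work surface, if the arm or the gripper's body presses on something with over 40 N, if the wrist force passes 120 N, or if a joint passes its speed limit or range.

## Working session

There is one attempt and no reset: what is moved stays moved. The work goes in short steps, Python scripts to look and compute and a shell command to move; the robot and the scene stay as the last step left them, time stands still between calls to the robot, and variables do not carry over. Pictures are saved under pics/ and viewed, and the job is handed in when it is done.

```bash
mkdir -p pics; ls; python3 - <<'E'
from workcell import robot
import cv2
s=robot.state();print(s)
for n in("top","side","wrist"):
    c=robot.camera(n);cv2.imwrite(f"pics/{n}0.png",c["color"]);print(n,c["mtx"].tolist(),c["D"],c["pose"].tolist())
E
```

```text
pics
{'clock': 0.0, 'joint_pos': array([ 1.14180244e+00,  3.26928763e-01, -1.93594587e-01,  1.05199442e+00,
       -3.49020252e-06,  1.43658810e+00]), 'qvel': array([-0.00088846, -0.00112283,  0.00065084,  0.00112918, -0.00035469,
       -0.0007016 ]), 'joint_efforts': array([-8.42671252e-04, -4.43395650e+01,  2.62441009e+01,  1.53707358e-02,
       -3.62993842e-04,  5.81302345e-06]), 'ee_pos': array([159.54327762, 525.74099566, 230.50600314]), 'tool_rot': array([ 1.46859678e-01,  9.89156961e-01, -8.27304723e-04, -2.37513143e-04]), 'force': array([ 0.2284007 , -0.70170426,  0.11468978]), 'wrist_torque': array([ 0.05182922, -0.01137774, -0.00882111]), 'opening': 85.1204665061365}
top [[361.1157401060199, 0.0, 256.8027204122447], [0.0, 361.1157401060199, 193.93099648571558], [0.0, 0.0, 1.0]] [-0.02937251  0.          0.          0.          0.        ] [[-0.024331910407320672, 0.9901802543098297, -0.13766271140308994, 499.8929561002953], [-0.9996886169794155, -0.024862045550592803, -0.002132550778602212, -1.5161655999174142], [-0.005534186273806678, 0.13756795653770745, 0.9904768700561
[... 248 characters left out ...]
04872086249955806, -0.05462363217926973, 541.2574575177646], [-0.07307510556064464, 0.6201206265124668, -0.7810956647691029, -689.0689732443184], [-0.0041824134728210855, 0.7829921366981185, 0.62201754097972, 643.1683251355955], [0.0, 0.0, 0.0, 1.0]]
wrist [[285.739015097259, 0.0, 255.70081274283604], [0.0, 285.739015097259, 193.81813938498084], [0.0, 0.0, 1.0]] [-0.04820263  0.          0.          0.          0.        ] [[0.289975420992877, -0.9200491415667794, -0.2634840266927701, 92.79175537586795], [0.9570333349688057, 0.2784224669312795, 0.08104397365866443, 546.369815329613], [-0.0012045656850267193, -0.27566375715739844, 0.9612533703511147, 373.93442881730505], [0.0, 0.0, 0.0, 1.0]]
```

View pics/top0.png

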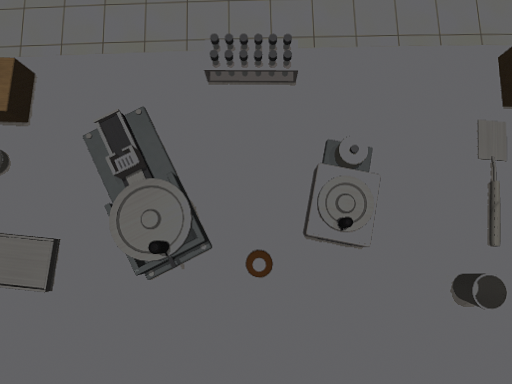

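View pics/side0.png

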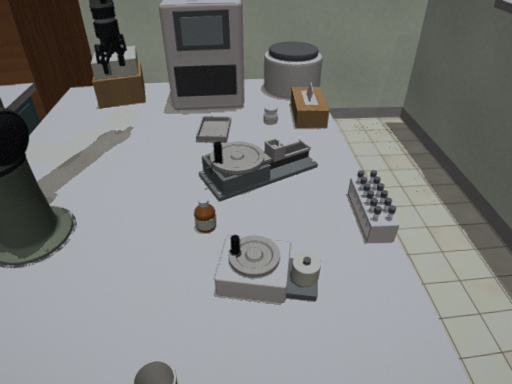

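View pics/wrist0.png

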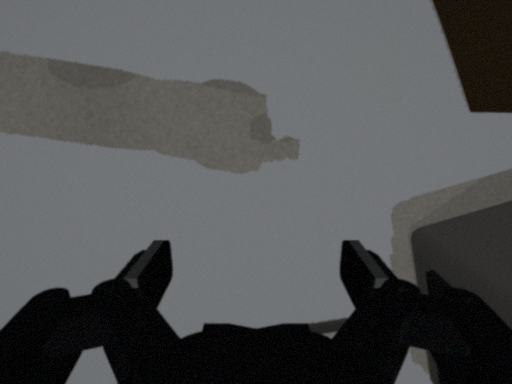

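Top view: dispenser at the left, with its flywheel at about (150,219), grip at about (158,247) and magazine at (124,160). The winder is on the right at (345,203). Next I'll zoom in and measure.

```bash
python3 - <<'E'
import cv2,numpy as np
a=cv2.imread("pics/top0.png")[95:290,70:225]
a=cv2.resize(a,None,fx=3,fy=3,interpolation=cv2.INTER_CUBIC);a=cv2.convertScaleAbs(a,alpha=1.8)
b=cv2.imread("pics/side0.png")[125:200,185:330]
b=cv2.resize(b,None,fx=5,fy=5,interpolation=cv2.INTER_CUBIC)
cv2.imwrite("pics/topz.png",a);cv2.imwrite("pics/sidez.png",b)
E
```

```text
(no output)
```

View pics/topz.png

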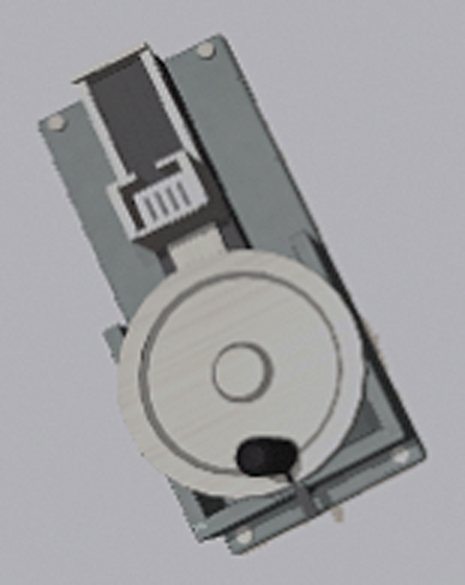

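View pics/sidez.png

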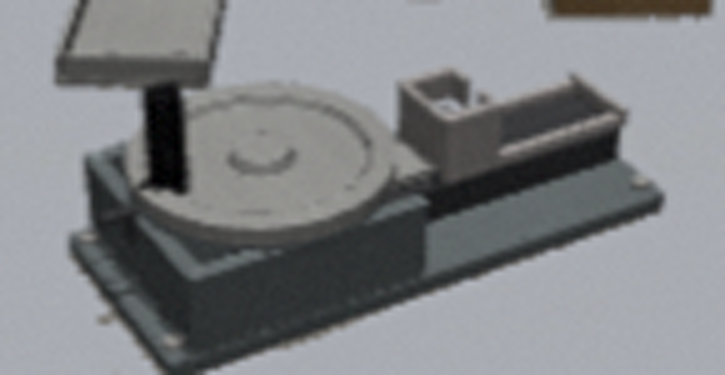

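```bash
cat > h.py <<'E'
import numpy as np,cv2
from workcell import robot
def ray(c,uv):
    p=cv2.undistortPoints(np.array(uv,float).reshape(-1,1,2),c["mtx"],c["D"]).reshape(-1,2)
    d=np.c_[p[:,0],-p[:,1],-np.ones(len(p))]@c["pose"][:3,:3].T
    return c["pose"][:3,3],d
def plane(c,uv,z):
    o,d=ray(c,uv); return o+d*((z-o[2])/d[:,2])[:,None]
def proj(c,P):
    P=np.atleast_2d(P).astype(float);q=(P-c["pose"][:3,3])@c["pose"][:3,:3];q[:,1:]*=-1
    return cv2.projectPoints(q,np.zeros(3),np.zeros(3),c["mtx"],c["D"])[0].reshape(-1,2)
E
python3 - <<'E'
from h import *
c=robot.camera("top");im=c["color"]
bolts=np.array([(207,50),(57,122),(402,455),(243,537)])/3+[70,95]-0.33
B=plane(c,bolts,10);print("bolts",B.round(1).tolist())
d=(B[0]+B[1]-B[2]-B[3])[:2];print("yaw",np.degrees(np.arctan2(d[1],d[0])))
# wheel
g=im.astype(int);roi=np.zeros(im.shape[:2],np.uint8)
hsv=cv2.cvtColor(im,cv2.COLOR_BGR2HSV)
print("px rim",im[219,116],im[200,140],"bench",im[240,100],im[300,200],"base",im[150,160],"grip",im[247,158])
# rim mask: warm (R>=B)
m=((g[...,2]-g[...,0]>=3)&(g[...,2]>80)).astype(np.uint8)*255
m[:, :100]=0;m[:,200:]=0;m[:178]=0;m[270:]=0
n,l,st,ce=cv2.connectedComponentsWithStats(m);k=1+np.argmax(st[1:,4]);mm=(l==k).astype(np.uint8)
cn=max(cv2.findContours(mm,cv2.RETR_EXTERNAL,cv2.CHAIN_APPROX_NONE)[0],key=cv2.contourArea)
W=plane(c,cn.reshape(-1,2),84)[:,:2]
x=W
for i in range(5):
    A=np.c_[2*x,np.ones(len(x))];s=np.linalg.lstsq(A,(x**2).sum(1),rcond=None)[0];r=np.sqrt(s[2]+s[0]**2+s[1]**2)
    e=abs(np.linalg.norm(W-s[:2],axis=1)-r);x=W[e<3]
print("wheel",s[:2],r,len(x),len(W))
for n in("top","side"):
    c=robot.camera(n);im=c["color"];m=(im.max(2)<(30 if n=="top" else 45)).astype(np.uint8)
    a=(140,235,185,262) if n=="top" else (208,135,228,170)
    z=np.zeros_like(m);z[a[1]:a[3],a[0]:a[2]]=m[a[1]:a[3],a[0]:a[2]]
    ys,xs=np.nonzero(z);print(n,len(xs),xs.min(),xs.max(),ys.min(),ys.max(),xs.mean(),ys.mean())
    print(plane(c,[(xs.mean(),ys.mean())],114))
E
```

```text
bolts [[798.5, 258.6, 10.0], [746.5, 368.9, 10.0], [497.9, 114.6, 10.0], [443.8, 225.9, 10.0]]
yaw 25.439964730718742
px rim [61 62 64] [91 94 96] bench [101  99  99] [101  98  98] base [71 71 68] grip [16 16 17]
wheel [557.6831104  210.64668399] 41.50751334550905 43 366
top 248 140 184 241 261 159.7258064516129 248.2701612903226
[[496.48784531 178.98895355 114.        ]]
side 157 208 221 141 169 217.21019108280254 152.78980891719746
[[499.24544558 170.21560139 114.        ]]
```

```bash
python3 - <<'E'
from h import *
c=robot.camera("top")
pts=np.array([(118,372),(365,372),(241.5,247),(241.5,498),(242,373),(268,457)])/3+[70,95]-0.33
P=plane(c,pts,84);print(P.round(1).tolist())
im=c["color"];g=im.astype(int)
m=(im.max(2)<35)[236:262,145:172]
ys,xs=np.nonzero(m);print(xs.min()+145,xs.max()+145,ys.min()+236,ys.max()+236,xs.mean()+145,ys.mean()+236,len(xs))
for r in m: print(''.join('#' if v else '.' for v in r))
yaw=np.radians(25.44)
w=P[:4].mean(0);gr=w[:2]-60*np.array([np.cos(yaw),np.sin(yaw)]);print(w,gr)
for n in("top","side"):
    q=robot.camera(n);print(n,proj(q,[[*gr,84],[*gr,114],[*gr,144],[*w[:2],84]]).round(1).tolist())
E
```

```text
[[555.0, 286.3, 84.0], [551.3, 126.8, 84.0], [634.7, 207.6, 84.0], [473.4, 205.2, 84.0], [552.5, 206.0, 84.0], [498.8, 188.6, 84.0]]
149 168 241 261 158.78540772532187 247.46781115879827 233
...........................
...........................
...........................
...........................
...........................
.........##########........
......################.....
.....##################....
.....###################...
....####################...
....####################...
....####################...
....####################...
....###################....
.....##################....
.....#################.....
......################.....
........########....##.....
.....................#.....
.....................##....
...........................
...........................
...........................
...........................
.....................###...
...................####....
[553.60377821 206.47948549  84.        ] [499.42164104 180.70554494]
top [[163.1, 246.6], [158.8, 246.7], [154.1, 246.8], [150.1, 218.4]]
side [[218.0, 159.8], [217.3, 150.8], [216.6, 141.5], [236.6, 154.2]]
```

Both views agree: wheel axis at (553.6, 206.5), dispenser yaw 25.4°, grip at (499.5, 180.5). I'll approach it high up.

```bash
python3 -m crank '[[[38,-39,0],0],[[38,-39,0],0],[[38,-39,0],0],[[38,-39,0],0],[[38,-39,0],0]]' 1 60; python3 -m crank '[[[38,-39,0],0],[[38,-39,0],0],[[38,-39,0],0],[[0,0,0],0]]'
```

```text
clock: 1.08
ee_pos: [352.4, 328.6, 231.6]
tool_rot: [0.142, 0.99, 0.001, 0.001]
force: [1.2, 1.2, 0.2]
opening: 85.2
clock: 1.58
ee_pos: [472.6, 204.9, 232.4]
tool_rot: [0.145, 0.989, 0.002, 0.002]
force: [-1.4, 0.3, 0.1]
opening: 85.5
```

```bash
python3 -m crank '[[[27,-24,0],0],[[0,0,-30],0],[[0,0,-30],0],[[0,0,0],0]]'; python3 - <<'E'
from h import *
print(robot.state()["ee_pos"])
c=robot.camera("wrist");im=cv2.convertScaleAbs(c["color"],alpha=1.6)
for p,col in((proj(c,[[499.4,180.6,144]]),(0,0,255)),(proj(c,[[499.4,180.6,84]]),(255,0,0)),(proj(c,[[553.6,206.5,84]]),(0,255,0))):
    cv2.circle(im,tuple(int(v) for v in p[0]),4,col,-1)
cv2.imwrite("pics/w1.png",im)
E
```

```text
clock: 2.08
ee_pos: [499.0, 182.1, 171.8]
tool_rot: [0.144, 0.989, 0.003, 0.002]
force: [0.0, -0.7, 0.6]
opening: 85.5
[499.00272938 182.11236941 171.80399926]
```

View pics/w1.png

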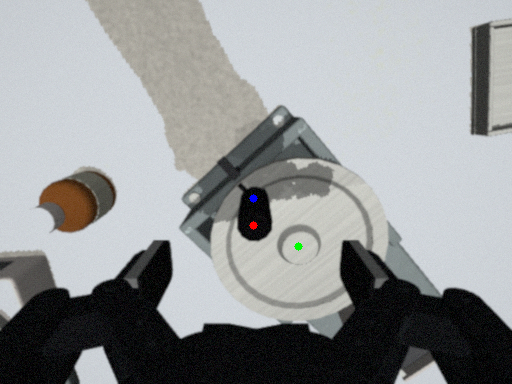

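The wrist view confirms it: the projected grip axis (254,198 to 254,226) and the hub (298,246) fall on the real ones. Descending now, then closing.

```bash
python3 -m crank '[[[0,-1.5,-25],0],[[0,0,-25],0],[[0,0,-24],0],[[0,0,0],0]]'; python3 -m crank '[[[0,0,0],0],[[0,0,0],0],[[0,0,0],0],[[0,0,0],0]]' 0 60;python3 -m crank '[[[0,0,0],0],[[0,0,0],0],[[0,0,0],0],[[0,0,0],0]]'
```

```text
clock: 2.62
ee_pos: [503.0, 184.3, 104.4]
tool_rot: [0.142, 0.99, 0.006, 0.008]
force: [-0.4, -0.3, 0.8]
opening: 85.4
clock: 3.12
ee_pos: [505.0, 184.6, 109.1]
tool_rot: [0.142, 0.99, 0.006, 0.011]
force: [-1.5, 0.7, -0.5]
opening: 22.8
clock: 3.62
ee_pos: [505.0, 184.7, 109.1]
tool_rot: [0.142, 0.99, 0.006, 0.011]
force: [-1.1, 0.4, 0.8]
opening: 22.5
```

```bash
python3 - <<'E'
from h import *
print(robot.state()["ee_pos"],robot.state()["force"],robot.state()["joint_pos"])
c=robot.camera("wrist");im=cv2.convertScaleAbs(c["color"],alpha=1.8)
for p,col in((proj(c,[[499.4,180.6,144]]),(0,0,255)),(proj(c,[[553.6,206.5,84]]),(0,255,0))):
    cv2.circle(im,tuple(int(v) for v in p[0]),3,col,-1)
a=robot.camera("side")["color"][100:220,170:330]
cv2.imwrite("pics/w2.png",im);cv2.imwrite("pics/s2.png",cv2.resize(a,None,fx=5,fy=5,interpolation=cv2.INTER_CUBIC))
E
```

```text
[505.02875621 184.66576166 109.09717235] [-1.08286145  0.41144784  0.81398224] [ 0.21156949  0.40212852 -0.42324833  0.72154534  0.00294746  0.49665861]
```

View pics/w2.png

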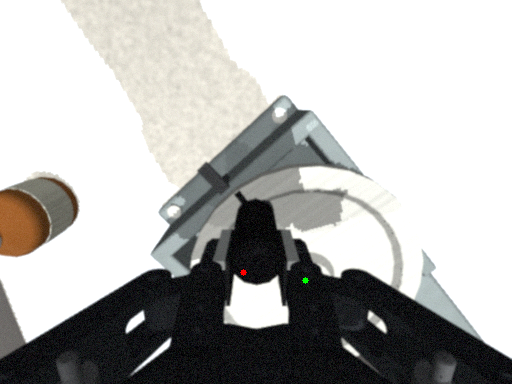

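View pics/s2.png

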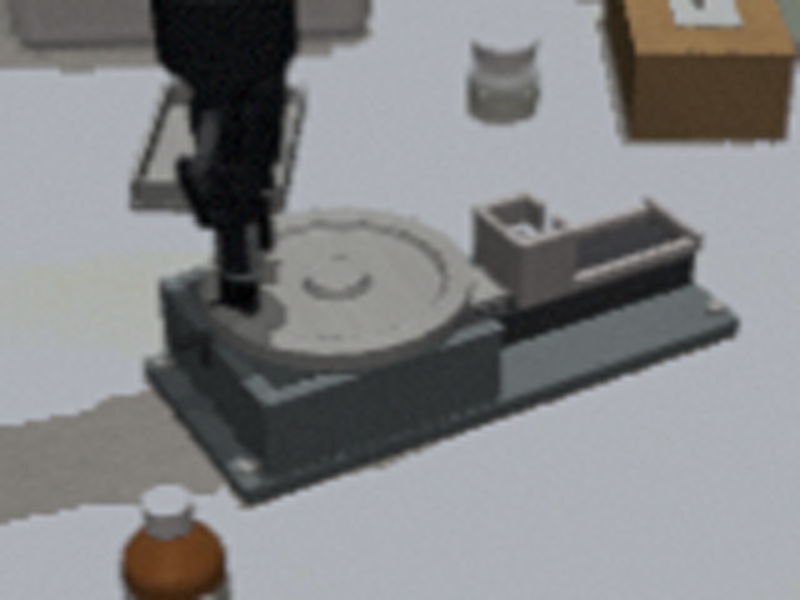

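```bash
python3 - <<'E'
from h import *
c=robot.camera("wrist")
print(c["pose"].round(3).tolist())
print(proj(c,[[443.8,225.9,10],[497.9,114.6,10],[499.4,180.6,144]]))
print(plane(c,[(280,113),(174,211)],10), plane(c,[(257,260)],144))
s=robot.state();print(s["qvel"],s["joint_efforts"],s["wrist_torque"],s["tool_rot"],s["ee_pos"])
t=robot.camera("top");cv2.imwrite("pics/t3.png",cv2.resize(cv2.convertScaleAbs(t["color"],alpha=1.8)[95:290,70:225],None,fx=3,fy=3))
E
```

```text
[[0.28, -0.916, -0.287, 434.738], [0.96, 0.272, 0.069, 203.253], [0.014, -0.295, 0.956, 251.025], [0.0, 0.0, 0.0, 1.0]]
[[281.29997606 109.1488657 ]
 [176.50870285 206.09475557]
 [243.74843923 272.60306299]]
[[446.44048553 224.09637336  10.        ]
 [501.63731713 110.74425353  10.        ]] [[495.14347723 187.7708059  144.        ]]
[-0.0004066  -0.00075927 -0.00200546 -0.00064106  0.00142318 -0.00062693] [-1.24249686e-01 -4.42519248e+01  2.27342892e+01 -6.43815491e-01
  3.21995281e-01  9.16121586e-03] [-0.35440845  0.25947953 -0.00184759] [0.1420422  0.98978735 0.00554341 0.01069   ] [505.02450778 184.67260851 109.09651915]
```

View pics/t3.png

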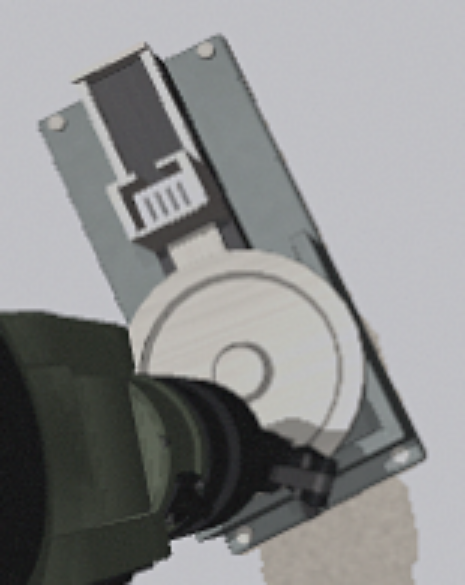

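The reported pose is good (bolts within 3–4 mm). Closing the jaws turned the wheel forward by about 7°, and the grip sits near the pad edge. I'll loosen, recentre, lower slightly and regrip.

```bash
python3 -m crank '[[[0,0,0],0],[[0,0,0],0]]' 0.5 60; python3 -m crank '[[[-4,1,-5],0],[[-4,1,-5],0],[[0,0,0],0]]'
```

```text
clock: 4.08
ee_pos: [505.5, 185.1, 109.1]
tool_rot: [0.142, 0.99, 0.006, 0.011]
force: [0.4, -0.1, -0.3]
opening: 42.2
clock: 4.45
ee_pos: [496.8, 187.4, 98.3]
tool_rot: [0.142, 0.99, 0.007, 0.011]
force: [0.3, -1.1, 0.4]
opening: 42.5
```

```bash
python3 -m crank '[[[0,0,0],0],[[0,0,0],0],[[0,0,0],0],[[0,0,0],0]]' 0 45; python3 - <<'E'
from h import *
c=robot.camera("wrist");im=cv2.convertScaleAbs(c["color"],alpha=1.8)
cv2.imwrite("pics/w4.png",im)
E
```

```text
clock: 4.95
ee_pos: [496.6, 187.2, 98.4]
tool_rot: [0.142, 0.99, 0.006, 0.011]
force: [-1.0, 0.5, 1.0]
opening: 23.2
```

View pics/w4.png

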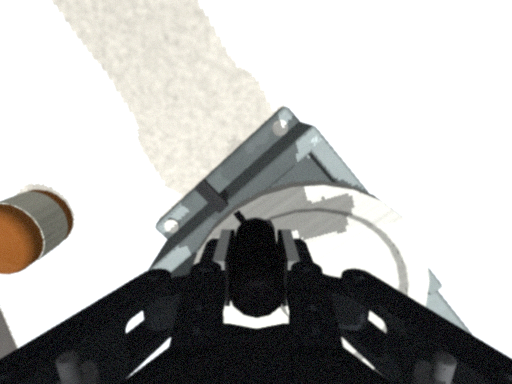

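```bash
cat > nx.py <<'E'
import sys
from h import *
C=np.array([553.6,206.5]);step=float(sys.argv[1]);n=int(sys.argv[2])
s=robot.state();p=s["ee_pos"];d=p[:2]-C
q=(205.44-np.degrees(np.arctan2(d[1],d[0])))%360
print("q",q,"r",np.hypot(*d),"z",p[2],"tilt",s["tool_rot"][2:].round(3),"F",s["force"].round(1),"j6",s["joint_pos"][5].round(2))
cur=p[:2]
for i in range(n):
    a=np.radians(205.44-q-step*(i+1));t=C+60*np.array([np.cos(a),np.sin(a)])
    print((t-cur).round(1).tolist());cur=t
E
python3 nx.py 12 5
```

```text
q 6.746908483459265 r 60.11488074912694 z 98.42790128187485 tilt [0.006 0.011] F [-1.2 -0.9 -0.3] j6 0.5
[-2.6, 12.3]
[-0.2, 12.5]
[2.5, 12.3]
[5.0, 11.5]
[7.2, 10.2]
```

```bash
python3 -m crank '[[[-2.6,12.3,0],0],[[-0.2,12.5,0],0],[[2.5,12.3,0],0]]'; python3 nx.py 12 5
```

```text
clock: 5.38
ee_pos: [495.4, 224.0, 98.4]
tool_rot: [0.143, 0.99, 0.004, 0.01]
force: [-0.0, -2.5, 0.5]
opening: 23.0
q 42.21039133065912 r 60.76609799650603 z 98.4345765778898 tilt [0.004 0.01 ] F [-0.  -2.5  0.5] j6 0.58
[5.6, 11.3]
[7.2, 10.3]
[9.1, 8.6]
[10.7, 6.5]
[11.8, 4.1]
```

```bash
python3 -m crank '[[[5.6,11.3,0],0],[[7.2,10.3,0],0],[[9.1,8.6,0],0],[[10.7,6.5,0],0],[[11.8,4.1,0],0]]'; python3 nx.py 12 5
```

```text
clock: 6.0
ee_pos: [543.8, 266.9, 98.4]
tool_rot: [0.143, 0.99, 0.002, 0.012]
force: [-0.6, -7.3, 5.2]
opening: 23.0
q 106.19373281174222 r 61.2170091028295 z 98.36565366350699 tilt [0.002 0.012] F [-0.6 -7.3  5.2] j6 0.62
[12.7, -0.5]
[12.4, -1.9]
[11.7, -4.4]
[10.5, -6.8]
[8.9, -8.8]
```

```bash
python3 -m crank '[[[12.7,-0.5,0],0],[[12.4,-1.9,0],0],[[11.7,-4.4,0],0],[[10.5,-6.8,0],0],[[8.9,-8.8,0],0]]'; python3 nx.py 12 5
```

```text
clock: 6.62
ee_pos: [601.3, 243.5, 98.3]
tool_rot: [0.143, 0.99, 0.001, 0.009]
force: [-7.7, -3.0, 8.1]
opening: 23.1
q 167.63948026037014 r 60.340457091501875 z 98.34100152218788 tilt [0.001 0.009] F [-7.7 -3.   8.1] j6 0.56
[6.3, -10.9]
[4.2, -11.8]
[1.7, -12.4]
[-0.9, -12.5]
[-3.5, -12.0]
```

```bash
python3 -m crank '[[[6.3,-10.9,0],0],[[4.2,-11.8,0],0],[[1.7,-12.4,0],0],[[-0.9,-12.5,0],0],[[-3.5,-12,0],0]]'; python3 nx.py 12 5
```

```text
clock: 7.25
ee_pos: [609.3, 186.3, 98.5]
tool_rot: [0.142, 0.99, 0.006, 0.006]
force: [-3.0, 4.8, 3.6]
opening: 22.4
q 225.38437929697164 r 59.22003898641486 z 98.45536988130429 tilt [0.006 0.006] F [-3.   4.8  3.6] j6 0.46
[-4.8, -11.5]
[-7.7, -9.9]
[-9.6, -8.1]
[-11.1, -5.9]
[-12.1, -3.5]
```

```bash
python3 -m crank '[[[-4.8,-11.5,0],0],[[-7.7,-9.9,0],0],[[-9.6,-8.1,0],0],[[-11.1,-5.9,0],0],[[-12.1,-3.5,0],0]]'; python3 nx.py 12 5
```

```text
clock: 7.88
ee_pos: [564.5, 148.5, 98.5]
tool_rot: [0.141, 0.99, 0.01, 0.008]
force: [1.8, 5.5, -1.0]
opening: 23.1
q 284.77378963046857 r 58.974245252103145 z 98.45356996393774 tilt [0.01  0.008] F [ 1.8  5.5 -1. ] j6 0.4
[-12.3, -2.0]
[-12.4, 1.6]
[-11.8, 4.2]
[-10.7, 6.5]
[-9.1, 8.6]
```

```bash
python3 -m crank '[[[-12.3,-1,0],0],[[-12.4,1.6,0],0],[[-11.8,4.2,0],0],[[-10.7,6.5,0],0],[[-9.1,8.6,0],0]]'; python3 nx.py 5 3;  python3 - <<'E'
from h import *
c=robot.camera("wrist");im=cv2.convertScaleAbs(c["color"],alpha=1.8)
for z,col in((144,(0,0,255)),(84,(255,0,0))):
    cv2.circle(im,tuple(int(v) for v in proj(c,[[499.4,180.6,z]])[0]),3,col,-1)
cv2.imwrite("pics/w5.png",im)
c=robot.camera("top");cv2.imwrite("pics/t5.png",cv2.resize(cv2.convertScaleAbs(c["color"],alpha=1.8)[95:290,70:225],None,fx=3,fy=3))
E
```

```text
clock: 8.5
ee_pos: [507.9, 167.9, 98.5]
tool_rot: [0.141, 0.99, 0.01, 0.011]
force: [5.9, 2.6, -6.5]
opening: 22.8
q 345.2475489996101 r 59.81208142453947 z 98.49757570091988 tilt [0.01  0.011] F [ 5.9  2.6 -6.5] j6 0.46
[-3.3, 4.0]
[-2.8, 4.4]
[-2.4, 4.6]
```

View pics/w5.png

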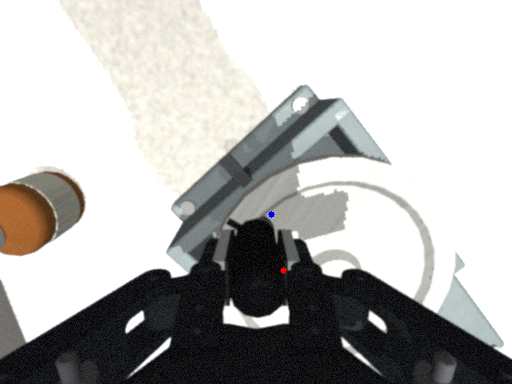

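View pics/t5.png

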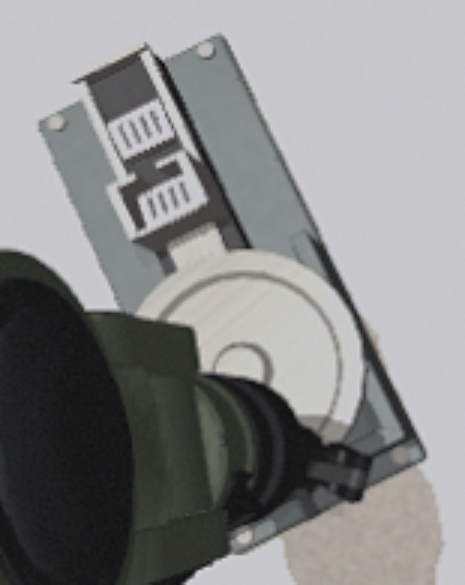

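The cassette is out on the shelf at (143,128) in the zoomed top view. About 15° of the turn remains.

```bash
python3 -m crank '[[[-3.3,4.0,0],0],[[-2.8,4.4,0],0],[[-2.3,4.4,0],0],[[0,0,0],0]]'; python3 nx.py 2 1
```

```text
clock: 9.1
ee_pos: [498.6, 182.3, 98.5]
tool_rot: [0.141, 0.99, 0.009, 0.012]
force: [3.8, 2.8, -4.1]
opening: 23.1
q 1.6891808674902222 r 60.06129600072223 z 98.47417849316965 tilt [0.009 0.012] F [ 3.8  2.8 -4.1] j6 0.49
[-0.8, 2.0]
```

```bash
python3 -m crank '[[[0,0,0],0],[[0,0,0],0],[[0,0,0],0],[[0,0,0],0]]' 0.7; python3 -m crank '[[[0,0,30],0],[[0,0,40],0],[[0,0,50],0]]' 1;  python3 -m crank '[[[-40,40,0],0],[[-40,40,0],0],[[-40,40,0],0],[[-40,40,0],0],[[0,0,0],0]]'; python3 - <<'E'
from h import *
c=robot.camera("top");im=c["color"]
cv2.imwrite("pics/t6.png",cv2.resize(cv2.convertScaleAbs(im,alpha=1.8)[95:290,70:225],None,fx=3,fy=3))
i0=cv2.imread("pics/top0.png")
for a in(i0,im):
    m=(a.max(2)<35)[241:254,145:172];ys,xs=np.nonzero(m);print(len(xs),xs.mean()+145,ys.mean()+241)
s=robot.camera("side")["color"];s0=cv2.imread("pics/side0.png")
cv2.imwrite("pics/s6.png",cv2.resize(np.vstack([s0[125:200,185:330],s[125:200,185:330]]),None,fx=4,fy=4,interpolation=cv2.INTER_CUBIC))
E
```

```text
clock: 9.6
ee_pos: [496.0, 182.0, 98.5]
tool_rot: [0.141, 0.99, 0.009, 0.009]
force: [0.2, -0.1, -0.5]
opening: 60.0
clock: 9.98
ee_pos: [491.9, 180.9, 217.2]
tool_rot: [0.141, 0.99, 0.008, 0.004]
force: [0.6, -0.5, 0.6]
opening: 85.4
clock: 10.6
ee_pos: [331.2, 345.2, 223.0]
tool_rot: [0.143, 0.99, 0.011, 0.009]
force: [-0.1, -0.7, 0.6]
opening: 85.3
222 158.48648648648648 246.981981981982
220 158.0 247.36363636363637
```

View pics/t6.png

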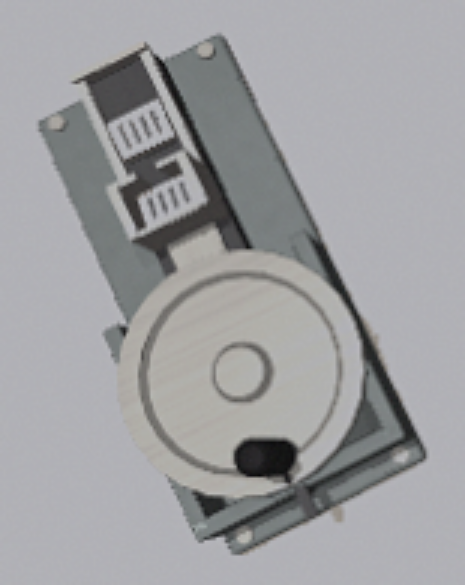

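View pics/s6.png

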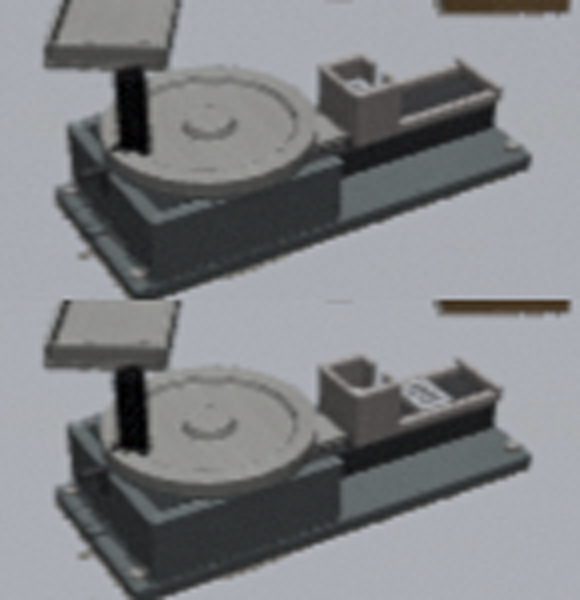

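```bash
python3 - <<'E'
from h import *
im=robot.camera("top")["color"];i0=cv2.imread("pics/top0.png")
print("winder diff",cv2.absdiff(im,i0)[135:250,300:385].max(), robot.state()["clock"],abs(robot.state()["qvel"]).max())
print(robot.job_done())
E
```

```text
winder diff 5 10.75 0.028467408131364974
the job is handed in; nothing more can be done
None
```

I turned the flywheel one full clockwise revolution by its grip, let go, backed the arm away and handed the job in at 10.75 s. One cassette was dispensed and is lying on the outfeed shelf.

**Last checks:**
- **Home position:** In the top view the grip is about half a pixel (roughly 1 mm, about 1°) from its starting position. The tool reading before letting go put the wheel about 1.7° past the mark. Both point to a slight overrun, small enough that I left it uncorrected.
- **Cassette:** Both the top and side views show it on the shelf, just past the magazine. The pusher looks the same as at the start in the top view, so it appears to be home.
- **Winder:** Its region in the top picture is unchanged (largest pixel difference 5, noise level).
- **Forces:** Every reading I printed was about 11 N or less. These were taken at the end of each move, not continuously.

**One mishap:** When I first closed the gripper, the tool was off-centre. It pushed the wheel about 7° forward and held the grip near the edge of the pads. I opened, recentred and gripped again before turning, and counted those 7° as part of the single revolution.

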